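# Grip a bowl for trimming with the jig's sunken key knob

## Task

Take the red-handled key out of its wooden block, reach down with it through the round hole in the yellow guard of the trimming jig, and turn the sunken slotted knob clockwise until the sliding pad holds the upside-down bowl snugly against the two rubber posts; the clay is only leather-hard, so do not squeeze it hard or touch it, and work the pad with the key alone. Then draw the key out and stand it back in its block, leaving the bowl held, the clay turtle and the trimming tools undisturbed.

Things in the scene. Friction and masses are not known exactly. Their poses are not given: they have to be found in the camera images.
- key: T-key: flat steel blade 28 x 5 mm, 36 mm long, at the bottom; 12 mm round shank; red grip 36 x 12 mm, 36 mm tall, from 78 to 114 mm above the blade's lower edge. 0.11 kg. Origin at the middle of the blade's lower edge (the same point as key_tip); z up the shank, x along the width of blade and grip (both lie in one plane), y across their thickness. Either way round fits.
- key_tip (a point): middle of the lower edge of the key's blade; axes as the key's
- key_block: fixed wooden block 85 x 60 mm, 42 mm high, with a slot 33 x 8.5 mm, 30 mm deep, in which the key stands at the start. Origin under its centre; x along the slot.
- block_slot (a point): centre of the slot's mouth on top of the key block, 42 mm above the table; x along the slot, z up
- jig: fixed trimming jig: plywood board 18 mm thick, 343 x 250 mm (x -218 to 125 mm). Origin under the middle of the bowl's place; x points from drive box to posts, z up. The drive box, 92 x 92 mm, is centred at x -165 mm, y 0; its yellow guard's top is 88 mm above the table, with a round hole 36 mm across over the knob, edged by a steel rim 3 mm high. Nothing of the box moves but the knob.
- socket (a point): the sunken knob's slot: the middle of its mouth, on the knob's axis, 60 mm above the table, 31 mm below the rim of the guard's hole. z up, x along the slot; turns with the knob. The slot is 31 x 7 mm, 12 mm deep, closed at its ends, with a flared lead-in about 4 mm high. The key's blade has about 0.07 rad of play in it each way.
- knob (a joint): the sunken knob's angle, growing clockwise seen from above: 15 mm of pad travel towards the bowl per radian, 0 to 1.6 rad; it starts at 0 to 0.2 and stays where it is left. Running free it takes about 0.13 N m; each newton on the bowl adds 0.015 N m (sliding the bowl over the board some 2 to 3 N). Once the bowl meets the posts the load rises by some 20 N per mm of pad travel. Left alone, the drive holds up to about 8 N.
- slider: aluminium slider with a rubber pad 40 mm wide and 22 mm tall, driven by the knob through a rack. Origin at the foot of the middle of the pad's face (unpressed), 18 mm above the table; jig axes; it moves along the jig's x.
- stops: fixed bar with two rubber posts (22 mm across, 33 mm high) on the jig's board, its place differing by a few mm. Origin on the board, midway between the posts' axes (120 mm apart along its y).
- bowl: cream unfired bowl, 173 to 176 mm across the rim, 72 mm high, upside down, loose on the board, a few mm from pad and posts. Origin at the centre of its foot, now uppermost, 90 mm above the table; its own z points down. About 0.35 kg, leather-hard clay: 5 to 15 N holds it, over 20 N marks it; up to 3 mm out of round.
- turtle: clay turtle figure, 72 x 112 x 30 mm, loose on the table; origin under its centre
- loop: loop tool with wooden handle, 11 x 137 x 11 mm, loose on the table; origin under its centre, y along it
- rib: wooden rib, 56 x 103 x 16 mm, loose on the table; origin under its centre, y along it
Not all that is in view belongs to the job. Leave any green look-alike of the bowl alone.

How it is judged:
By the outcome, as a careful person would: the job done as asked, in the order asked, and still so for the second after the job is handed in, with the robot touching nothing.
It also fails if it takes over 67 s, if anything falls off the work surface, if the arm or the gripper's body presses on something with over 40 N, if the wrist force passes 120 N, or if a joint passes its speed limit or range.

## Robot

A 6-joint arm with a two-finger parallel gripper is mounted at the origin on the work surface; the furniture and walls round the work are solid. World frame = base frame: x ahead of the robot, y to its left, z up, the work surface at z = 0. Lengths are in m, angles in degrees, forces in N, time in s.
With the tool pointing down it reaches from about 0.375 to 0.9 m from the base axis. Payload 3.1 kg.
Tool frame: the origin (TCP) lies between the finger pads; the fingertips stand 11 mm ahead of it and the grasp point (between the pads) lies 8 mm behind it; z points along the fingers, y is the line along which they close (so a half turn about z gives the same grasp; the last joint's range is limited). The gripper opens to 87 mm and grips with 3 to 60 N. Pads are 19 mm wide; open, the fingers measure 117 mm over their backs; the gripper's body (75 mm by 190 mm) begins 51 mm behind the grasp point.
Start: joints at [-82.363, 30.224, 82.088, -0, 67.689, -10.227], TCP at [0.192, -0.595, 0.234] pointing down, gripper open.
Joint ranges: [-176.69, 176.69], [-43.24, 126.21], [12.49, 139.97], [-82, 262], [0, 151.66], [-163.58, 163.58]. Speed limits (degrees/s): [159.86, 159.86, 180, 180, 180, 180].

## Interface

Orientations are given as a 3x3 rotation matrix whose columns are the frame's x, y, z axes.
In Python, from rig import bot, viewer, workorder, nets gives the robot as it stands. The module is installed in compiled form; this text tells all that it offers.
- The arm moves only by the tool move_arm, never from a script. Its argument "increments" is a list of rows, each a list of 7 numbers: the shift along the tool's x, y, z normalised to -1 to 1, where 1 is 0.3 m, then the turn, a rotation vector about the tool's x, y, z normalised to -1 to 1, where 1 is pi rad, then the opening, from 0 (shut) to 1 (fully open). In form: [[tx, ty, tz, wx, wy, wz, grip], ...]. A call has 1 to 10 rows; each row is the pose to reach, as a shift and turn from the pose commanded when the call began, along the tool's axes at that moment, turning the shorter way round; what a row does not reach only later rows make up. A row lasts 1/12 s, in which the tool goes at most 41.7 mm and 7.16 degrees, less where a joint would pass 70% of its speed; a pose out of reach is approached as far as the arm can. A call with a number of a shift or a turn outside -1 to 1 is refused whole. A call with a gripper value outside its range is refused whole. The fingers move at their own pace and stop on an object; the grip force is fixed at half the most. Time passes only in rows, so rows that repeat a pose let the fingers close. It gives the time, the measured TCP pose, the force, the opening and the grip force at its end, in the units of the state.
- bot.read_state(): the state, without advancing time (a new reading comes with each control period).
- viewer.capture(name): name is "scene" or "top"; returns a dict with "image" (384x512x3 uint8, blue, green, red), "K" (3x3 intrinsics, pixels), "eye" and "orientation" of the camera in the world. Camera axes: x right, y up, looking along -z (the intrinsics and any distortion apply to the point x, -y, -z); pixel columns grow to the right and rows downward; lengths in m; the calibration is good to about 2 mm. A picture is of the moment at which its call begins. There is no depth.
- workorder.hand_in(): hands the job in; it is judged then, once.
Trained networks look in the newest picture that a camera, given by its name, has taken for a name from the list of things; names that differ only in an ending like _2 or _b are one class to them, and where a whole thing is asked for, a point or a joint stands for the part that bears it (a point fixed in the world has none). Each returns a list of dicts, best first, with "conf" (0 to 1); they miss things now and then, are a little off and sometimes report something else, mostly with a low value. They report only what shows in the picture. A call takes as long as a camera call. They do not tell look-alikes from the thing itself.
- nets.find_in(camera, thing): "location" ([column, row] in pixels, amid what is visible of it).
The state is a dict: "time_s": time; "joint_positions": joint angles; "qvel": joint speeds; "tau": joint torques, N m; "position": TCP position; "tcp_rot": TCP orientation; "force": force on the tool from outside, world axes, zero at the start; "moment": the same for the moment, N m; "opening": opening from 0.0 (shut) to 1.0 (fully open); "grasp_force": force on a finger pad.
Only numpy, scipy, OpenCV 4.12 (cv2) and the standard library are available. Lean on these libraries where they do the work, as an engineer would, in place of code of your own. Each camera call takes 0.05 s, during which the arm holds its last target. There are 200 camera calls.

## Working session

There is one attempt and no reset: what is moved stays moved. The work goes in short steps, Python scripts to look and compute and a tool call to move; the robot and the scene stay as the last step left them, time stands still between calls to the robot, and variables do not carry over. Pictures are saved under pics/ and viewed, at most 10 in all, crops included, and the job is handed in when it is done.

Besides the shell and the picture viewer there is one more tool, called in YAML: its name, and indented under it one key for each argument. move_arm: Moves the arm, as the interface text tells. Its arguments: {"type":"object","properties":{"increments":{"type":"array"}},"required":["increments"]}

```bash
mkdir -p pics
cat > h.py <<'E'
import numpy as np, cv2
from rig import bot, viewer, workorder, nets
def ray(c,px):
    u,v=px; K=c["K"]; d=np.array([(u-K[0,2])/K[0,0],-(v-K[1,2])/K[1,1],-1.]); return np.array(c["orientation"])@d
def at_z(c,px,z):
    e=np.array(c["eye"]); d=ray(c,px); return e+d*(z-e[2])/d[2]
def proj(c,p):
    q=np.array(c["orientation"]).T@(np.array(p)-np.array(c["eye"])); K=c["K"]
    return np.array([K[0,2]+K[0,0]*q[0]/-q[2],K[1,2]-K[1,1]*q[1]/-q[2]])
E
python3 - <<'E'
from h import *
ims=[]
for n in ("scene","top"):
    c=viewer.capture(n); cv2.imwrite(f"pics/{n}0.png",c["image"]); print(n,c["K"],c["eye"],c["orientation"],[k for k in c])
    for t in ["key","key_block","jig","socket","slider","stops","bowl","turtle","loop","rib"]:
        print(t,[(np.round(d["location"]),round(d["conf"],2)) for d in nets.find_in(n,t)][:3])
E
```

```text
scene [[426.77819512   0.         259.46032109]
 [  0.         426.77819512 196.21968327]
 [  0.           0.           1.        ]] [-0.36972592 -0.63627676  0.85594071] [[ 0.59303379  0.45631459 -0.66339122]
 [-0.80499957  0.31868959 -0.50041247]
 [-0.01692963  0.83079115  0.55632675]] ['image', 'K', 'eye', 'orientation']
key [(array([369., 251.]), 0.79)]
key_block [(array([363., 270.]), 0.84), (array([387., 233.]), 0.42)]
jig [(array([303., 192.]), 0.45)]
socket []
slider []
stops []
bowl [(array([274., 195.]), 0.73), (array([180., 247.]), 0.71), (array([302., 190.]), 0.15)]
turtle []
loop [(array([368., 223.]), 0.42), (array([301., 192.]), 0.17)]
rib [(array([387., 236.]), 0.76), (array([366., 246.]), 0.29)]
top [[370.47914468   0.         250.93395162]
 [  0.         370.47914468 194.21761982]
 [  0.           0.           1.        ]] [0.32025309 0.04462416 1.32698033] [[ 0.00290046  0.9890967  -0.14723893]
 [-0.99994156  0.00440219  0.00987444]
 [ 0.01041495  0.14720169  0.98905166]] ['image', 'K', 'eye', 'orientation']
key []
key_block [(array([351., 203.]), 0.81)]
jig [(array([236., 190.]), 0.67)]
socket []
slider [(array([240., 188.]), 0.52), (array([241., 161.]), 0.16)]
stops [(array([247., 133.]), 0.88)]
bowl [(array([242., 160.]), 0.69), (array([196., 260.]), 0.65)]
turtle [(array([146., 185.]), 0.94)]
loop [(array([328., 136.]), 0.66)]
rib [(array([243., 134.]), 0.66), (array([346., 147.]), 0.56)]
```

View pics/scene0.png

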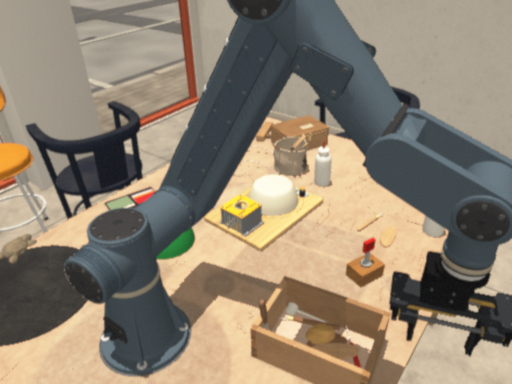

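View pics/top0.png

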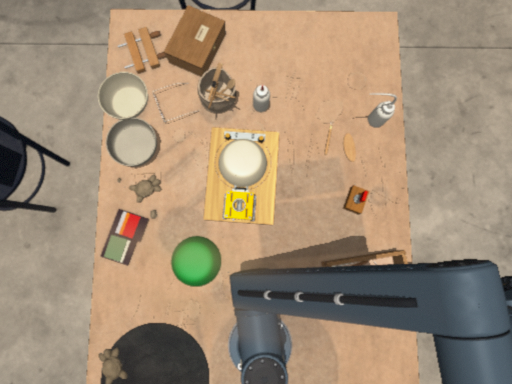

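The scene view shows the red-handled key at about (368,245) in its block at (365,268), the yellow drive box at (241,212) and the cream bowl at (274,195). In the top view, the block is at (357,200), the box at (239,206), the bowl at (242,162) and the turtle at (146,187).

Possible mix-ups:
- **Key:** there are red items in the tool tray at scene (357,360), the red palette at top (130,222), and the bottles.
- **Bowl:** the green dome is at top (196,260), and grey bowls are at (133,142) and (123,95).

My choice is the red T-grip standing in the small block, at top (360,198).

Run:
```python
from h import *
t=cv2.imread("pics/top0.png"); s=cv2.imread("pics/scene0.png")
a=cv2.resize(t[120:230,200:285],(425,550),interpolation=cv2.INTER_CUBIC)
b=cv2.resize(t[180:220,335:380],(360,320),interpolation=cv2.INTER_CUBIC)
k=cv2.resize(s[230:290,335:395],(230,230),interpolation=cv2.INTER_CUBIC)
o=np.zeros((550,785,3),np.uint8); o[:,:425]=a; o[:320,425:]=b; o[320:,425:655]=k
cv2.imwrite("pics/crop1.png",o)
```

```text
(no output)
```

View pics/crop1.png

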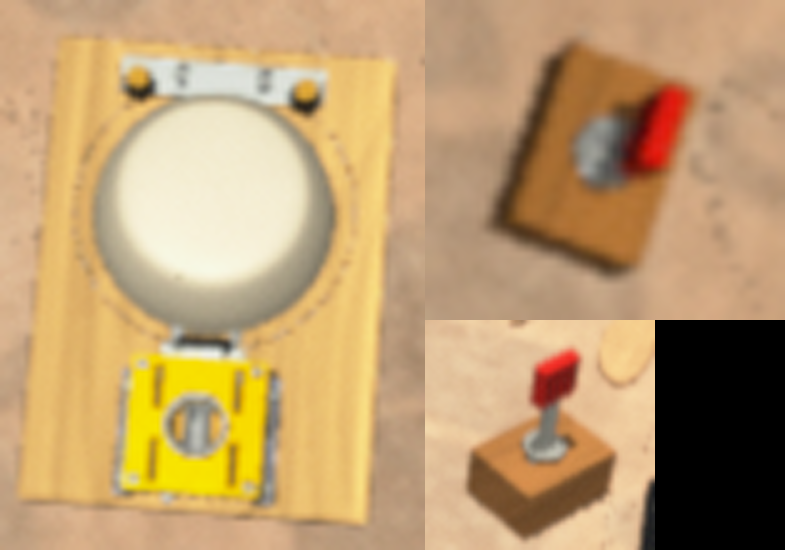

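```bash
cat > m.py <<'E'
from h import *
def mask(im,kind,box):
    h=cv2.cvtColor(im,cv2.COLOR_BGR2HSV).astype(int); H,S,V=h[...,0],h[...,1],h[...,2]
    if kind=="yellow": m=(H>22)&(H<33)&(S>200)&(V>150)
    if kind=="red": m=((H<6)|(H>172))&(S>180)&(V>90)
    if kind=="wood": m=(H>5)&(H<17)&(S>130)&(V>70)
    b=np.zeros(m.shape,bool); b[box[1]:box[3],box[0]:box[2]]=1
    return (m&b).astype(np.uint8)
def rect(c,m,z):
    cnt=max(cv2.findContours(m,cv2.RETR_EXTERNAL,cv2.CHAIN_APPROX_NONE)[0],key=cv2.contourArea)
    P=np.array([at_z(c,p[0],z)[:2] for p in cnt],np.float32)
    return cv2.minAreaRect((P*1000).astype(np.float32)), len(cnt)
E
python3 - <<'E'
from m import *
for n,by,br,bw in (("top",(215,180,265,230),(340,180,385,215),(335,175,385,220)),("scene",(210,185,270,240),(350,230,390,262),(340,245,390,290))):
    c=viewer.capture(n)
    for k,b,z in (("yellow",by,.088),("red",br,.126),("wood",bw,.042)):
        m=mask(c["image"],k,b); ys,xs=np.nonzero(m)
        print(n,k,m.sum(),xs.min(),xs.max(),ys.min(),ys.max(),rect(c,m,z))
E
```

```text
top yellow 479 225 253 191 219 (((468.3888244628906, 73.08027648925781), (89.93569946289062, 89.46128845214844), 85.4061050415039), 106)
top red 42 360 367 191 200 (((495.51068115234375, -337.9757385253906), (12.915815353393555, 35.73694610595703), 67.56988525390625), 24)
top wood 356 344 368 185 213 (((495.838623046875, -337.1834716796875), (65.22449493408203, 90.24832153320312), 68.93779754638672), 75)
scene yellow 40 225 257 198 214 (((468.98944091796875, 32.291770935058594), (6.866245269775391, 57.07367706298828), 86.52389526367188), 27)
scene red 95 364 374 239 251 (((479.66925048828125, -347.3156433105469), (56.52776336669922, 22.2613525390625), 14.238224029541016), 33)
scene wood 687 347 383 245 285 (((481.207763671875, -349.01275634765625), (82.79859161376953, 112.61457824707031), 68.67268371582031), 119)
```

Run:
```python
from m import *
s=bot.read_state(); R=np.array(s["tcp_rot"]); print(np.round(R,3),s["position"],s["force"],s["opening"],"yaw x",np.degrees(np.arctan2(R[1,0],R[0,0])))
c=viewer.capture("top"); im=c["image"]
print("hole px rim",proj(c,[.4684,.0731,.091]),"knob",proj(c,[.4684,.0731,.06]))
a=cv2.resize(im[196:216,228:252],(600,500),interpolation=cv2.INTER_CUBIC)
c2=viewer.capture("scene"); p=proj(c2,[.4684,.0731,.075]); print(p)
x,y=p.astype(int); b=cv2.resize(c2["image"][y-20:y+20,x-8:x+8],(200,500),interpolation=cv2.INTER_CUBIC)
cv2.imwrite("pics/hole.png",np.hstack([a,b]))
print(im[198:212,232:247].mean(axis=2).astype(int))
```

```text
[[ 0.952  0.307  0.   ]
 [ 0.307 -0.952 -0.   ]
 [-0.     0.    -1.   ]] [ 0.1917509  -0.5948619   0.23355174] [ 0.86645911  0.35068184 -0.11719338] 0.9990598624590662 yaw x 17.862905095313973
hole px rim [238.74810553 204.72504531] knob [238.94738618 205.7986229 ]
[240.17760359 208.99613427]
[[137 154 156 154 172 178 177 181 183 176 161 154 155 155 136]
 [136 155 167 180 173 172 176 177 176 165 165 168 155 154 136]
 [139 161 181 174 150 129 132 143 137 142 161 176 171 154 137]
 [150 170 172 151 125 129 126 139 144 140 134 151 172 157 139]
 [170 174 144 123 137 137 123 144 149 136 134 139 166 174 142]
 [178 156 124 136 153 141 134 161 160 139 151 151 175 184 150]
 [179 141 109 140 159 144 156 181 166 143 156 165 185 179 154]
 [179 144 110 139 158 143 168 188 166 141 154 166 177 166 149]
 [174 153 121 140 155 135 166 187 166 138 155 161 173 176 149]
 [166 170 141 137 146 136 165 184 162 135 146 163 169 173 151]
 [150 186 167 133 128 137 166 183 162 135 145 167 171 152 136]
 [155 167 180 162 141 138 162 176 161 152 157 165 165 132 113]
 [156 157 166 179 164 148 158 165 160 169 169 163 154 133 110]
 [155 158 157 156 158 167 179 177 166 154 145 155 155 135 114]]
```

View pics/hole.png

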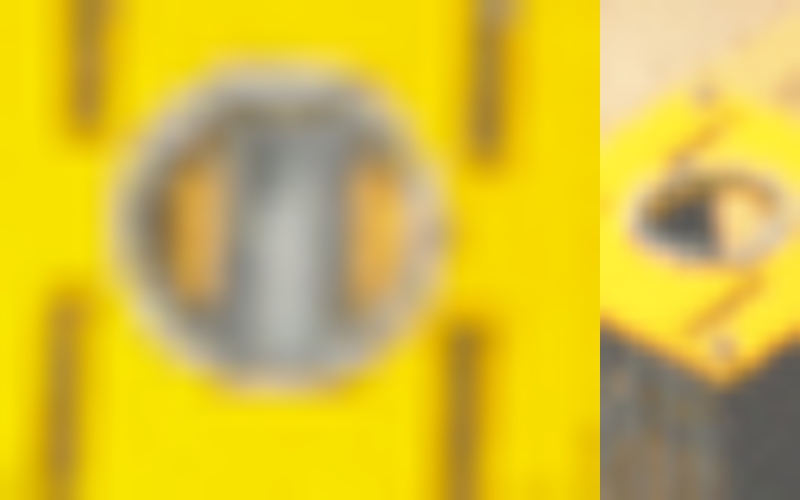

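The slot in the hole runs straight up the image at column ≈239, so its yaw is about 0°, on the box axis. The key is at (0.4956, -0.3375) with yaw -21.5° and top at 0.126, which fits the block and grip sizes.

Create inc.py:
```python
import sys
from h import *
from scipy.spatial.transform import Rotation as Rn
x,y,z,yaw=map(float,sys.argv[1:5]); s=bot.read_state(); R=np.array(s["tcp_rot"]); p=np.array(s["position"])
a=np.radians(yaw); T=np.array([[np.cos(a),np.sin(a),0],[np.sin(a),-np.cos(a),0],[0,0,-1]])
print(np.round(R.T@(np.array([x,y,z])-p)/.3,4), np.round(Rn.from_matrix(R.T@T).as_rotvec()/np.pi,4), s["time_s"],"F",np.round(s["force"],2),"M",np.round(s["moment"],3),"p",np.round(p,4),"yaw",round(np.degrees(np.arctan2(R[1,0],R[0,0])),2),s["opening"],s["grasp_force"], "j6",s["joint_positions"][5])
```

```text
(no output)
```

move_arm:
  increments:
    - [0.614,-0.253,0,0,0,-0.39,0.6]
    - [0.614,-0.253,0,0,0,-0.39,0.6]
    - [0.614,-0.253,0,0,0,-0.39,0.6]
    - [0.614,-0.253,0,0,0,-0.39,0.6]
    - [0.614,-0.253,0,0,0,-0.39,0.6]
    - [0.614,-0.253,0,0,0,-0.39,0.6]
    - [0.614,-0.253,0,0,0,-0.39,0.6]
    - [0.614,-0.253,0,0,0,-0.39,0.6]
    - [0.614,-0.253,0,0,0,-0.39,0.6]
    - [0.614,-0.253,0,0,0,-0.39,0.6]

```text
time_s: 2.13
position: [0.344, -0.4659, 0.2336]
tcp_rot: [[0.027, 1.0, 0.0], [1.0, -0.027, -0.0], [-0.0, 0.0, -1.0]]
force: [0.1, -0.2, 0.3]
opening: 0.603
grasp_force: 0.0
```

```bash
python3 inc.py .4956 -.3375 .20 158.5
```

```text
[0.4419 0.4933 0.1121] [-0.000e+00  1.000e-04 -3.893e-01] 2.1333 F [ 0.14 -0.24  0.32] M [ 0.036 -0.053  0.002] p [ 0.344  -0.4659  0.2336] yaw 88.43 0.6029801722972018 0.0 j6 -63.03576870666773
```

move_arm:
  increments:
    - [0.442,0.493,0.11,0,0,-0.3895,0.6]
    - [0.442,0.493,0.11,0,0,-0.3895,0.6]
    - [0.442,0.493,0.11,0,0,-0.3895,0.6]
    - [0.442,0.493,0.11,0,0,-0.3895,0.6]
    - [0.442,0.493,0.11,0,0,-0.3895,0.6]
    - [0.442,0.493,0.11,0,0,-0.3895,0.6]
    - [0.442,0.493,0.11,0,0,-0.3895,0.6]
    - [0.442,0.493,0.11,0,0,-0.3895,0.6]
    - [0.442,0.493,0.11,0,0,-0.3895,0.6]
    - [0.442,0.493,0.11,0,0,-0.3895,0.6]

```text
time_s: 2.97
position: [0.4963, -0.3384, 0.2005]
tcp_rot: [[-0.931, 0.366, 0.0], [0.366, 0.931, -0.0], [-0.0, -0.0, -1.0]]
force: [0.6, 0.2, 0.2]
opening: 0.6
grasp_force: 0.0
```

```bash
python3 inc.py .4956 -.3375 .100 158.5
python3 - <<'E'
from h import *
c=viewer.capture("top"); d=viewer.capture("scene")
a=cv2.resize(c["image"][170:230,320:400],(400,300),interpolation=cv2.INTER_CUBIC)
b=cv2.resize(d["image"][200:290,310:430],(400,300),interpolation=cv2.INTER_CUBIC)
cv2.imwrite("pics/pre.png",np.hstack([a,b]))
E
```

```text
[0.0033 0.0018 0.3351] [-0.      0.      0.0002] 2.9667 F [0.57 0.18 0.16] M [ 0.023 -0.131  0.004] p [ 0.4963 -0.3384  0.2005] yaw 158.54 0.5999876954329566 0.0 j6 -113.46985731041414
```

View pics/pre.png

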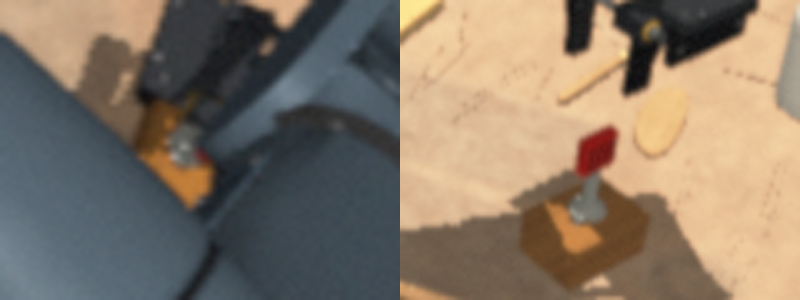

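The top view is mostly hidden by the arm. The scene view shows the red grip at crop (597,150) with the open fingers above it and nothing touching.

Run:
```python
from m import *
c=viewer.capture("scene"); m=mask(c["image"],"red",(345,225,395,265)); ys,xs=np.nonzero(m); print(m.sum(),xs.mean(),ys.mean(),xs.min(),xs.max(),ys.min(),ys.max())
k=np.array([.4956,-.3375,.108]); a=np.radians(-21.5); ux=np.array([np.cos(a),np.sin(a),0]); uy=np.array([-np.sin(a),np.cos(a),0])
P=np.array([proj(c,k+i*.018*ux+j*.006*uy+l*.018*np.array([0,0,1])) for i in(-1,1) for j in (-1,1) for l in (-1,1)]); print(P.min(0),P.max(0),proj(c,k))
```

```text
89 368.314606741573 244.91011235955057 364 373 239 251
[358.95239887 236.60132902] [373.74037125 254.21114488] [366.30449074 245.39041894]
```

move_arm:
  increments:
    - [0.001,0,0.1,0,0,0,0.6]
    - [0.001,0,0.17,0,0,0,0.6]

```text
time_s: 3.28
position: [0.4963, -0.339, 0.1496]
tcp_rot: [[-0.927, 0.374, 0.002], [0.374, 0.927, -0.002], [-0.002, -0.001, -1.0]]
force: [-0.9, -0.1, -0.7]
opening: 0.599
grasp_force: 0.0
```

move_arm:
  increments:
    - [0.0,0,0.06,0,0,0,0.6]
    - [0.0,0,0.12,0,0,0,0.6]
    - [0.0,0,0.166,0,0,0,0.6]
    - [0.0,0,0.166,0,0,0,0.3]
    - [0.0,0,0.166,0,0,0,0.2]
    - [0.0,0,0.166,0,0,0,0.18]

```text
time_s: 3.78
position: [0.4963, -0.339, 0.1005]
tcp_rot: [[-0.928, 0.373, 0.001], [0.373, 0.928, -0.001], [-0.001, -0.001, -1.0]]
force: [0.6, -0.5, -0.2]
opening: 0.455
grasp_force: 0.0
```

```bash
python3 inc.py .4956 -.3375 .100 158.5
```

```text
[0.004  0.0037 0.0017] [-0.0002  0.0004 -0.0022] 3.7833 F [ 0.6  -0.51 -0.21] M [ 0.042 -0.167  0.006] p [ 0.4963 -0.339   0.1005] yaw 158.11 0.4550604677562551 0.0 j6 -113.09038000245715
```

move_arm:
  increments:
    - [0.004,0.0037,0.001,0,0,0,0.2]
    - [0.004,0.0037,0.001,0,0,0,0.18]
    - [0.004,0.0037,0.001,0,0,0,0.18]
    - [0.004,0.0037,0.001,0,0,0,0.15]
    - [0.004,0.0037,0.001,0,0,0,0.13]
    - [0.004,0.0037,0.001,0,0,0,0.1]
    - [0.004,0.0037,0.001,0,0,0,0.05]
    - [0.004,0.0037,0.001,0,0,0,0]

```text
time_s: 4.45
position: [0.4951, -0.3375, 0.0998]
tcp_rot: [[-0.928, 0.372, 0.0], [0.372, 0.928, -0.001], [-0.001, -0.001, -1.0]]
force: [-1.1, -1.2, 2.7]
opening: 0.139
grasp_force: 30.0
```

```bash
python3 inc.py .4956 -.3375 .100 158.5
```

```text
[-0.0014  0.0005 -0.0008] [-0.0003  0.0002 -0.0017] 4.45 F [-1.12 -1.22  2.66] M [-0.241  0.114  0.011] p [ 0.4951 -0.3375  0.0998] yaw 158.19 0.1390731594365595 30.025366133145326 j6 -113.09358864385862
```

Grasped: the opening is 12.1 mm at 30 N. Lifting straight up.

move_arm:
  increments:
    - [0,0,-0.02,0,0,0,0]
    - [0,0,-0.05,0,0,0,0]
    - [0,0,-0.1,0,0,0,0]
    - [0,0,-0.16,0,0,0,0]
    - [0,0,-0.23,0,0,0,0]
    - [0,0,-0.3,0,0,0,0]
    - [0,0,-0.35,0,0,0,0]
    - [0,0,-0.385,0,0,0,0]
    - [0,0,-0.385,0,0,0,0]

```text
time_s: 5.2
position: [0.4963, -0.3374, 0.2179]
tcp_rot: [[-0.928, 0.372, 0.004], [0.372, 0.928, -0.003], [-0.005, -0.001, -1.0]]
force: [0.0, -0.0, -1.8]
opening: 0.14
grasp_force: 29.9
```

```bash
python3 inc.py .4684 .0731 .215 180
```

```text
[0.595  1.2358 0.0053] [-0.0006  0.0014 -0.1212] 5.2 F [ 0.01 -0.04 -1.78] M [ 0.008 -0.149 -0.038] p [ 0.4963 -0.3374  0.2179] yaw 158.18 0.13959914360322553 29.94655895032338 j6 -113.09532192688152
```

move_arm:
  increments:
    - [0.02,0.04,0,0,0,-0.005,0]
    - [0.06,0.12,0,0,0,-0.01,0]
    - [0.11,0.23,0,0,0,-0.02,0]
    - [0.165,0.345,0,0,0,-0.035,0]
    - [0.22,0.46,0,0,0,-0.05,0]
    - [0.28,0.58,0,0,0,-0.06,0]
    - [0.335,0.7,0,0,0,-0.07,0]
    - [0.39,0.81,0,0,0,-0.08,0]
    - [0.43,0.89,0,0,0,-0.09,0]
    - [0.46,0.95,0,0,0,-0.1,0]

```text
time_s: 6.03
position: [0.4699, -0.0171, 0.2136]
tcp_rot: [[-0.998, 0.063, -0.005], [0.063, 0.998, 0.003], [0.005, 0.002, -1.0]]
force: [-0.0, -0.6, -1.5]
opening: 0.139
grasp_force: 29.9
```

```bash
python3 inc.py .4684 .0731 .215 180
```

```text
[ 0.0237  0.2996 -0.0039] [ 0.0008 -0.0016 -0.0199] 6.0333 F [-0.01 -0.58 -1.5 ] M [ 0.08  -0.115 -0.009] p [ 0.4699 -0.0171  0.2136] yaw 176.41 0.13864995166894326 29.9462702350138 j6 -102.23870559065054
```

move_arm:
  increments:
    - [0.005,0.07,0,0,0,-0.005,0]
    - [0.012,0.15,0,0,0,-0.01,0]
    - [0.018,0.22,0,0,0,-0.015,0]
    - [0.022,0.27,-0.003,0,0,-0.02,0]
    - [0.024,0.299,-0.004,0,0,-0.02,0]
    - [0.024,0.299,-0.004,0,0,-0.02,0]
    - [0.024,0.299,-0.004,0,0,-0.02,0]

```text
time_s: 6.62
position: [0.4709, 0.0692, 0.2155]
tcp_rot: [[-1.0, 0.003, -0.002], [0.003, 1.0, -0.0], [0.002, -0.0, -1.0]]
force: [1.4, -0.9, -1.3]
opening: 0.137
grasp_force: 29.9
```

```bash
python3 inc.py .4684 .0731 .18 180
python3 - <<'E'
from h import *
c=viewer.capture("top"); d=viewer.capture("scene")
a=cv2.resize(c["image"][185:225,215:265],(400,320),interpolation=cv2.INTER_CUBIC)
b=cv2.resize(d["image"][160:240,200:300],(400,320),interpolation=cv2.INTER_CUBIC)
cv2.imwrite("pics/over.png",np.hstack([a,b]))
s=bot.read_state(); p=np.array(s["position"]); z=np.array(s["tcp_rot"])[:,2]
print("tip px",proj(d,p+.088*z),"target mouth",proj(d,[.4684,.0731,.091]))
E
```

```text
[0.008  0.0129 0.1183] [-0.     -0.0006 -0.0009] 6.6167 F [ 1.41 -0.87 -1.31] M [ 0.127 -0.095 -0.005] p [0.4709 0.0692 0.2155] yaw 179.85 0.1368218719202013 29.946741257372196 j6 -94.94699372163194
tip px [241.2696048  195.11201277] target mouth [239.96268872 204.83668015]
```

View pics/over.png

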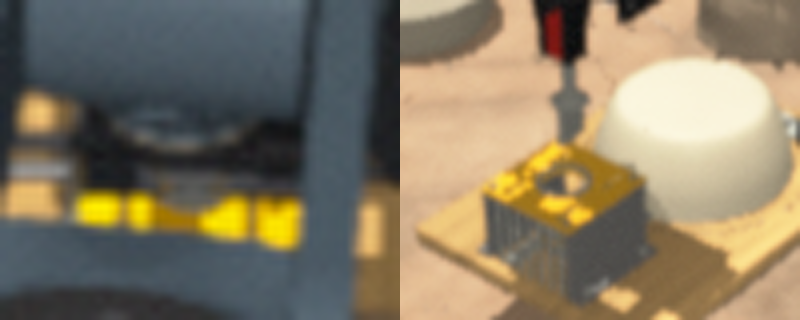

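The scene crop shows the blade tip at about (241.8,195), against a predicted (241.3,195.1). The hole is at (240.3,204.9), against a predicted (240.0,204.8). These agree, so I'll centre the key and descend.

move_arm:
  increments:
    - [0.004,0.006,0.02,0,0,0,0]
    - [0.008,0.0129,0.05,0,0,0,0]
    - [0.008,0.0129,0.08,0,0,0,0]
    - [0.008,0.0129,0.085,0,0,0,0]
    - [0.008,0.0129,0.085,0,0,0,0]
    - [0.008,0.0129,0.085,0,0,0,0]

```text
time_s: 7.22
position: [0.4693, 0.0726, 0.1903]
tcp_rot: [[-1.0, 0.004, -0.001], [0.004, 1.0, 0.0], [0.001, 0.0, -1.0]]
force: [0.1, 0.3, -1.2]
opening: 0.135
grasp_force: 29.9
```

```bash
python3 inc.py .4684 .0731 .15 180
```

```text
[0.0029 0.0017 0.1342] [ 0.     -0.0003 -0.0013] 7.2167 F [ 0.12  0.3  -1.19] M [ 0.082 -0.16   0.026] p [0.4693 0.0726 0.1903] yaw 179.76 0.1348984585258468 29.946705054098857 j6 -94.47949545147071
```

move_arm:
  increments:
    - [0.002,0.002,0.03,0,0,-0.001,0]
    - [0.003,0.002,0.06,0,0,-0.001,0]
    - [0.003,0.002,0.09,0,0,-0.001,0]
    - [0.003,0.002,0.115,0,0,-0.001,0]
    - [0.003,0.002,0.13,0,0,-0.001,0]
    - [0.003,0.002,0.134,0,0,-0.001,0]
    - [0.003,0.002,0.134,0,0,-0.001,0]

```text
time_s: 7.8
position: [0.4681, 0.0734, 0.1497]
tcp_rot: [[-1.0, 0.001, -0.001], [0.001, 1.0, 0.0], [0.001, 0.0, -1.0]]
force: [-0.4, -1.0, -2.2]
opening: 0.138
grasp_force: 30.0
```

```bash
python3 inc.py .4684 .0731 .137 180
```

```text
[-0.001  -0.001   0.0424] [ 0.     -0.0005 -0.0003] 7.8 F [-0.37 -1.04 -2.25] M [ 0.073 -0.172 -0.031] p [0.4681 0.0734 0.1497] yaw 179.95 0.13815938118039855 29.98512369069431 j6 -94.59005459301834
```

Slow insertion in small steps.

move_arm:
  increments:
    - [0,0,0.006,0,0,0,0]
    - [0,0,0.012,0,0,0,0]
    - [0,0,0.016,0,0,0,0]
    - [0,0,0.016,0,0,0,0]

```text
time_s: 8.13
position: [0.4691, 0.0734, 0.1477]
tcp_rot: [[-1.0, 0.001, 0.002], [0.001, 1.0, -0.0], [-0.002, -0.0, -1.0]]
force: [-3.4, -0.9, 15.0]
opening: 0.137
grasp_force: 30.0
```

```bash
python3 inc.py .4684 .0731 .137 180
```

```text
[ 0.0023 -0.0009  0.0357] [-0.0001  0.0007 -0.0002] 8.1333 F [-3.38 -0.91 15.03] M [0.118 0.492 0.017] p [0.4691 0.0734 0.1477] yaw 179.97 0.13674670288731217 30.0070794963176 j6 -94.59093595743977
```

The key is resting on the knob mouth with the contact roughly centred, which suggests a small yaw error. I'll turn clockwise slowly under light pressure and watch for it to drop.

move_arm:
  increments:
    - [0,0,0,0,0,0.01,0]
    - [0,0,0,0,0,0.02,0]
    - [0,0,0,0,0,0.025,0]
    - [0,0,0,0,0,0.025,0]

```text
time_s: 8.47
position: [0.4685, 0.0739, 0.1473]
tcp_rot: [[-0.997, 0.08, 0.001], [0.08, 0.997, 0.001], [-0.001, 0.001, -1.0]]
force: [-2.9, 0.8, 9.1]
opening: 0.136
grasp_force: 30.0
```

```bash
python3 inc.py .4684 .0731 .137 180
```

```text
[ 0.     -0.0026  0.0345] [ 0.0002  0.0004 -0.0255] 8.4667 F [-2.91  0.75  9.15] M [ 0.336  0.418 -0.027] p [0.4685 0.0739 0.1473] yaw 175.41 0.13618339191367973 30.000105027647805 j6 -90.06191246596087
```

move_arm:
  increments:
    - [0,0,0.002,0,0,0.01,0]
    - [0,0,0.003,0,0,0.02,0]
    - [0,0,0.004,0,0,0.022,0]
    - [0,0,0.004,0,0,0.022,0]

```text
time_s: 8.8
position: [0.4685, 0.0744, 0.1468]
tcp_rot: [[-0.989, 0.148, 0.001], [0.148, 0.989, 0.002], [-0.001, 0.002, -1.0]]
force: [-5.6, 3.2, 18.2]
opening: 0.139
grasp_force: 30.0
```

```bash
python3 inc.py .4684 .0731 .137 180
```

```text
[-0.0004 -0.0043  0.0328] [ 0.0006  0.0004 -0.0474] 8.8 F [-5.56  3.19 18.18] M [0.959 0.67  0.126] p [0.4685 0.0744 0.1468] yaw 171.46 0.13893833945833783 30.049186730323072 j6 -86.13931391791088
```

Forces push the tool toward -x and +y, and the moment says it has turned too far clockwise. I'll follow them.

move_arm:
  increments:
    - [0.002,0.001,-0.002,0,0,-0.01,0]
    - [0.005,0.003,-0.002,0,0,-0.018,0]
    - [0.006,0.004,0.001,0,0,-0.018,0]
    - [0.006,0.004,0.003,0,0,-0.018,0]

```text
time_s: 9.13
position: [0.468, 0.0746, 0.1465]
tcp_rot: [[-0.996, 0.091, 0.004], [0.091, 0.996, -0.001], [-0.004, -0.001, -1.0]]
force: [-4.7, -0.5, 24.8]
opening: 0.134
grasp_force: 30.0
```

```bash
python3 inc.py .4684 .0731 .137 180
```

```text
[-0.0017 -0.0047  0.0316] [-0.0003  0.0013 -0.0289] 9.1333 F [-4.71 -0.54 24.85] M [-0.208  0.698 -0.092] p [0.468  0.0746 0.1465] yaw 174.79 0.13390782607637158 29.966035043088368 j6 -89.20592099507743
```

move_arm:
  increments:
    - [0.002,0,-0.004,0,0,0,0]
    - [0.005,0,-0.004,0,0,0,0]
    - [0.008,0,-0.003,0,0,0,0]
    - [0.01,0,0,0,0,0,0]
    - [0.01,0,0,0,0,0,0]

```text
time_s: 9.55
position: [0.4669, 0.0746, 0.1464]
tcp_rot: [[-0.996, 0.091, 0.008], [0.091, 0.996, -0.001], [-0.008, -0.001, -1.0]]
force: [-1.4, -1.8, 16.1]
opening: 0.136
grasp_force: 30.0
```

```bash
python3 inc.py .4684 .0731 .137 180
```

```text
[-0.0051 -0.0045  0.0314] [-0.0003  0.0027 -0.0291] 9.55 F [-1.42 -1.76 16.07] M [-0.194 -0.156 -0.014] p [0.4669 0.0746 0.1464] yaw 174.76 0.13600240584003237 29.991813419319442 j6 -89.19874562248712
```

move_arm:
  increments:
    - [0,-0.003,-0.003,0,0,0,0]
    - [0,-0.004,-0.002,0,0,0,0]
    - [0,-0.005,-0.001,0,0,0,0]
    - [0,-0.006,0,0,0,0,0]

```text
time_s: 9.88
position: [0.4645, 0.0735, 0.1442]
tcp_rot: [[-0.996, 0.092, 0.003], [0.092, 0.996, 0.0], [-0.002, 0.001, -1.0]]
force: [-0.2, 2.0, -0.5]
opening: 0.132
grasp_force: 30.0
```

```bash
python3 inc.py .4684 .0731 .137 180
```

```text
[-0.0129 -0.0002  0.024 ] [ 0.0002  0.0008 -0.0294] 9.8833 F [-0.16  1.99 -0.5 ] M [ 0.598 -0.286  0.069] p [0.4645 0.0735 0.1442] yaw 174.72 0.1320253069932535 30.001950563600985 j6 -89.43267780602694
```

It dropped in: Fz is about 0 at z 0.144. Going deeper.

move_arm:
  increments:
    - [0,0,0.004,0,0,0,0]
    - [0,0,0.008,0,0,0,0]
    - [0,0,0.012,0,0,0,0]
    - [0,0,0.012,0,0,0,0]

```text
time_s: 10.22
position: [0.4636, 0.0735, 0.1395]
tcp_rot: [[-0.996, 0.092, -0.0], [0.092, 0.996, 0.0], [0.001, 0.0, -1.0]]
force: [1.0, 2.2, -1.8]
opening: 0.136
grasp_force: 30.0
```

```bash
python3 inc.py .4684 .0731 .138 180
```

```text
[-0.016   0.0001  0.0051] [ 0.0001 -0.0002 -0.0293] 10.2167 F [ 0.96  2.19 -1.77] M [ 0.629 -0.326  0.041] p [0.4636 0.0735 0.1395] yaw 174.72 0.1357444879289612 30.001299292152908 j6 -89.43003070299558
```

It is seated about 8 mm deep. Now I turn clockwise in steps, watching Mz and the lateral force.

move_arm:
  increments:
    - [0,0.002,0.002,0,0,0.01,0]
    - [0,0.003,0.003,0,0,0.02,0]
    - [0,0.003,0.003,0,0,0.03,0]
    - [0,0.003,0.003,0,0,0.04,0]
    - [0,0.003,0.003,0,0,0.05,0]
    - [0,0.004,0.003,0,0,0.06,0]
    - [0,0.004,0.003,0,0,0.06,0]

```text
time_s: 10.8
position: [0.4639, 0.0751, 0.1389]
tcp_rot: [[-0.961, 0.277, 0.0], [0.277, 0.961, 0.001], [0.0, 0.001, -1.0]]
force: [0.5, 4.2, -0.7]
opening: 0.135
grasp_force: 30.0
```

```bash
python3 inc.py .4684 .0731 .138 165
python3 - <<'E'
from m import *
c=viewer.capture("scene"); cv2.imwrite("pics/turn1.png",cv2.resize(c["image"][150:230,200:300],(800,600),interpolation=cv2.INTER_CUBIC))
E
```

```text
[-0.0162 -0.0021  0.0031] [ 0.0003 -0.     -0.0061] 10.8 F [ 0.53  4.18 -0.66] M [ 1.092 -0.357  0.104] p [0.4639 0.0751 0.1389] yaw 163.9 0.1347918107796072 30.02054216344984 j6 -78.46180877025668
```

View pics/turn1.png

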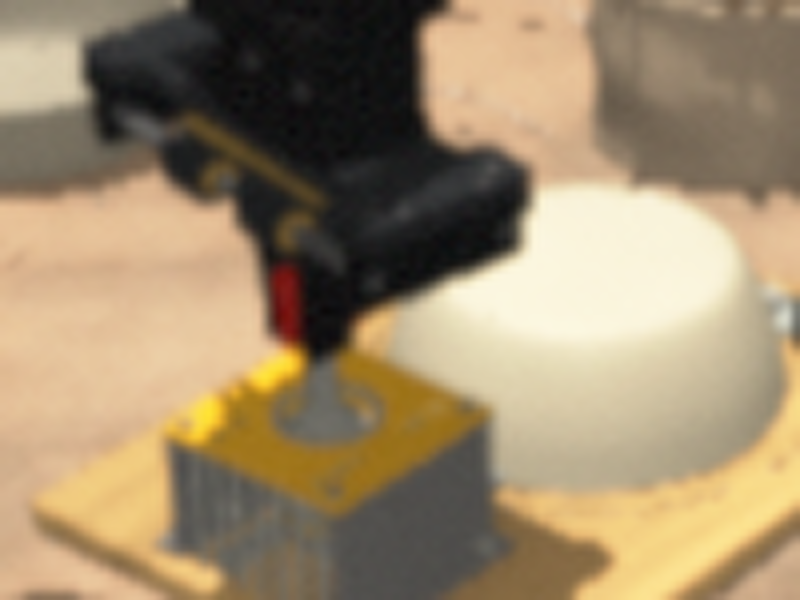

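The picture shows the key's shank standing in the guard hole at (325,395). The bowl is clear of the gripper, with the hand well above the guard. I'm continuing, and shifting to follow Fy.

move_arm:
  increments:
    - [0,0.003,0,0,0,0.01,0]
    - [0,0.005,0,0,0,0.02,0]
    - [0,0.006,0,0,0,0.03,0]
    - [0,0.006,0,0,0,0.04,0]
    - [0,0.007,0,0,0,0.05,0]
    - [0,0.007,0,0,0,0.06,0]
    - [0,0.007,0,0,0,0.06,0]

```text
time_s: 11.43
position: [0.4644, 0.0765, 0.1389]
tcp_rot: [[-0.892, 0.451, -0.0], [0.451, 0.892, -0.0], [0.0, -0.0, -1.0]]
force: [1.5, 2.9, -0.6]
opening: 0.137
grasp_force: 30.0
```

```bash
python3 inc.py .4684 .0731 .138 153
```

```text
[-0.0169 -0.004   0.0031] [-0.0001 -0.      0.0009] 11.4333 F [ 1.46  2.91 -0.63] M [ 0.68  -0.304  0.156] p [0.4644 0.0765 0.1389] yaw 153.16 0.1372093938492093 30.008179094511434 j6 -67.43983275443588
```

move_arm:
  increments:
    - [0,0.002,0,0,0,0.01,0]
    - [0,0.003,0,0,0,0.02,0]
    - [0,0.004,0,0,0,0.03,0]
    - [0,0.004,0,0,0,0.03,0]

```text
time_s: 11.77
position: [0.4648, 0.0773, 0.1389]
tcp_rot: [[-0.846, 0.532, -0.001], [0.532, 0.846, -0.001], [0.0, -0.001, -1.0]]
force: [0.1, 0.6, -0.6]
opening: 0.136
grasp_force: 30.0
```

```bash
python3 inc.py .4684 .0731 .138 148
```

```text
[-0.0177 -0.0053  0.0031] [-0.0003 -0.     -0.001 ] 11.7667 F [ 0.11  0.55 -0.56] M [ 0.233 -0.258  0.098] p [0.4648 0.0773 0.1389] yaw 147.83 0.1359304488479029 29.996952007786604 j6 -61.93280676934291
```

move_arm:
  increments:
    - [0,0.001,0,0,0,0.01,0]
    - [0,0.002,0,0,0,0.02,0]
    - [0,0.002,0,0,0,0.03,0]
    - [0,0.002,0,0,0,0.03,0]

```text
time_s: 12.1
position: [0.4651, 0.0778, 0.1389]
tcp_rot: [[-0.793, 0.61, -0.0], [0.61, 0.793, -0.001], [-0.0, -0.001, -1.0]]
force: [0.6, 0.0, -0.6]
opening: 0.131
grasp_force: 30.0
```

```bash
python3 inc.py .4684 .0731 .138 142
```

```text
[-0.0181 -0.0056  0.0031] [-0.0003  0.      0.0024] 12.1 F [ 0.56  0.03 -0.62] M [ 0.214 -0.274  0.078] p [0.4651 0.0778 0.1389] yaw 142.43 0.13149431904095774 29.993604425835656 j6 -56.483238702458564
```

move_arm:
  increments:
    - [0,0.001,0,0,0,0.01,0]
    - [0,0.002,0,0,0,0.02,0]
    - [0,0.002,0,0,0,0.03,0]

```text
time_s: 12.35
position: [0.4655, 0.0782, 0.1389]
tcp_rot: [[-0.732, 0.682, -0.001], [0.682, 0.732, -0.001], [-0.0, -0.001, -1.0]]
force: [0.2, 0.4, -1.3]
opening: 0.134
grasp_force: 30.0
```

```bash
cat > bowl.py <<'E'
from h import *
a=cv2.imread("pics/scene0.png"); c=viewer.capture("scene"); b=c["image"]
g=lambda im,x0,x1,y0,y1: cv2.cvtColor(im,cv2.COLOR_BGR2GRAY)[y0:y1,x0:x1].astype(np.float32)
def shift(x0,x1,y0,y1):
    A=g(a,x0,x1,y0,y1);B=g(b,x0,x1,y0,y1); W=np.eye(2,3,dtype=np.float32)
    try: cc,W=cv2.findTransformECC(A,B,W,cv2.MOTION_TRANSLATION,(3,100,1e-5)); return np.round(W[:,2],3),round(cc,3)
    except Exception as e: return str(e)[:60]
print("bowl px shift",shift(272,303,180,218),"ref", shift(300,330,190,225))
s=[proj(c,p) for p in ([.63,.06,.05],[.635,.0596,.05])]; print("5mm =",s[1]-s[0])
E
python3 inc.py .4684 .0731 .138 137; python3 bowl.py
```

```text
[-0.0188 -0.0058  0.0031] [-0.0003  0.      0.0001] 12.35 F [ 0.2   0.39 -1.25] M [ 0.192 -0.25   0.19 ] p [0.4655 0.0782 0.1389] yaw 137.02 0.13441166974569232 30.002258414097014 j6 -51.0003658311423
bowl px shift (array([ 0.499, -0.227], dtype=float32), 0.945) ref (array([-0.007,  0.007], dtype=float32), 0.995)
5mm = [ 0.93018489 -0.62302677]
```

The bowl is now sliding: it has moved about 2.5 mm and Mz is 0.19. Taking finer steps.

move_arm:
  increments:
    - [0,0.0007,0,0,0,0.008,0]
    - [0,0.0014,0,0,0,0.016,0]

```text
time_s: 12.57
position: [0.4657, 0.0785, 0.1389]
tcp_rot: [[-0.697, 0.717, -0.001], [0.717, 0.697, -0.001], [-0.0, -0.001, -1.0]]
force: [0.3, -0.0, -0.5]
opening: 0.135
grasp_force: 30.0
```

```bash
python3 inc.py .4684 .0731 .138 134; python3 bowl.py
```

```text
[-0.0191 -0.0062  0.0031] [-0.0003  0.      0.0009] 12.5667 F [ 0.3  -0.   -0.45] M [ 0.062 -0.221  0.103] p [0.4657 0.0785 0.1389] yaw 134.16 0.13499818224257143 29.994638919561112 j6 -48.110685592338704
bowl px shift (array([ 0.495, -0.239], dtype=float32), 0.954) ref (array([-0.005,  0.01 ], dtype=float32), 0.995)
5mm = [ 0.93018489 -0.62302677]
```

move_arm:
  increments:
    - [0,0.0005,0,0,0,0.006,0]
    - [0,0.001,0,0,0,0.012,0]

```text
time_s: 12.78
position: [0.4659, 0.0788, 0.1389]
tcp_rot: [[-0.668, 0.744, -0.001], [0.744, 0.668, -0.001], [-0.0, -0.001, -1.0]]
force: [0.3, 0.3, -0.6]
opening: 0.138
grasp_force: 30.0
```

```bash
python3 inc.py .4684 .0731 .138 132; python3 bowl.py
```

```text
[-0.0196 -0.0065  0.0031] [-0.0003  0.     -0.0005] 12.7833 F [ 0.28  0.26 -0.56] M [-0.106 -0.232  0.21 ] p [0.4659 0.0788 0.1389] yaw 131.91 0.13764946310100218 29.984488012778456 j6 -45.83597033341106
bowl px shift (array([ 0.573, -0.28 ], dtype=float32), 0.936) ref (array([-0.007,  0.008], dtype=float32), 0.995)
5mm = [ 0.93018489 -0.62302677]
```

```bash
cat > avg.py <<'E'
from h import *
M=[];F=[]
for i in range(5):
    s=bot.read_state(); M.append(s["moment"]); F.append(s["force"]); viewer.capture("scene")
M=np.array(M); print("Mz",np.round(M[:,2],3),"mean M",np.round(M.mean(0),3),"F",np.round(np.mean(F,0),2),s["time_s"])
E
python3 avg.py
```

```text
Mz [0.201 0.097 0.108 0.141 0.182] mean M [-0.242 -0.148  0.146] F [-0.34 -0.68 -1.46] 13.0333
```

move_arm:
  increments:
    - [0,0.0005,0,0,0,0.006,0]
    - [0,0.001,0,0,0,0.012,0]

```text
time_s: 13.25
position: [0.4662, 0.0791, 0.139]
tcp_rot: [[-0.638, 0.77, -0.001], [0.77, 0.638, -0.0], [0.0, -0.001, -1.0]]
force: [-0.7, -1.0, -2.9]
opening: 0.135
grasp_force: 30.0
```

```bash
python3 avg.py; python3 bowl.py
```

```text
Mz [0.173 0.18  0.156 0.126 0.107] mean M [-0.484 -0.069  0.148] F [-0.25 -1.71 -2.33] 13.45
bowl px shift (array([ 0.562, -0.25 ], dtype=float32), 0.943) ref (array([-0.026,  0.043], dtype=float32), 0.995)
5mm = [ 0.93018489 -0.62302677]
```

move_arm:
  increments:
    - [0,0.0005,0,0,0,0.006,0]
    - [0,0.001,0,0,0,0.012,0]

```text
time_s: 13.72
position: [0.4664, 0.0794, 0.139]
tcp_rot: [[-0.609, 0.794, -0.001], [0.794, 0.609, -0.0], [0.0, -0.001, -1.0]]
force: [0.0, -2.8, -2.3]
opening: 0.134
grasp_force: 30.0
```

```bash
python3 avg.py; python3 bowl.py
```

```text
Mz [0.112 0.155 0.098 0.094 0.135] mean M [-0.672  0.014  0.119] F [-0.1  -2.65 -2.87] 13.9167
bowl px shift (array([ 0.514, -0.221], dtype=float32), 0.952) ref (array([-0.042,  0.035], dtype=float32), 0.993)
5mm = [ 0.93018489 -0.62302677]
```

Run:
```python
from h import *
a=cv2.imread("pics/scene0.png"); c=viewer.capture("scene"); b=c["image"]
f=lambda im: cv2.resize(im[175:230,220:275],(400,400),interpolation=cv2.INTER_CUBIC)
g=lambda im: cv2.convertScaleAbs(f(im),alpha=1.2)
cv2.imwrite("pics/cmp.png",np.hstack([g(a),g(b)]))
for p in ([.468,.0731,.088],[.52,.0688,.04],[.54,.067,.04],[.545,.067,.018]): print((proj(c,p)-[220,175])*400/55)
```

```text
[144.89947446 223.13366758]
[228.91662211 259.15112212]
[258.73808603 239.39575834]
[266.31665729 273.310088  ]
```

View pics/cmp.png

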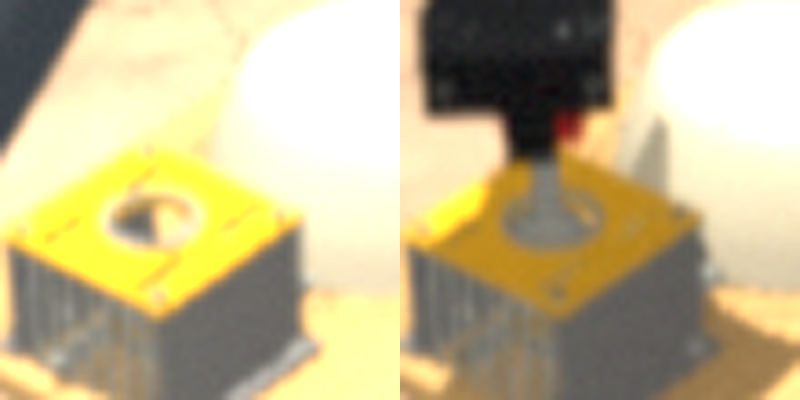

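The crop shows the key in the hole at crop (545,205) and a dark slider piece just emerging right of the box at (712,260). Shadows bias the bowl measurement, so I'll measure its sunlit right edge instead.

```bash
cat > edge.py <<'E'
from h import *
a=cv2.imread("pics/scene0.png"); b=viewer.capture("scene")["image"]
def ecc(x0,x1,y0,y1):
    f=lambda im: cv2.GaussianBlur(cv2.cvtColor(im,cv2.COLOR_BGR2GRAY)[y0:y1,x0:x1].astype(np.float32),(0,0),.7)
    A,B=f(a),f(b); gx,gy=np.gradient(A)[::-1]; d=(B-A).ravel()
    J=np.stack([-gx.ravel(),-gy.ravel(),np.ones(d.size)],1); r=np.linalg.lstsq(J,d,rcond=None)[0]; return np.round(r[:2],3)
print("top-edge",ecc(262,296,170,180),"right-edge",ecc(288,302,180,208),"right-low",ecc(275,300,200,218),"ref",ecc(305,325,190,210))
E
python3 edge.py
```

```text
top-edge [ 0.01  -0.307] right-edge [0.185 0.123] right-low [ 0.739 -0.735] ref [ 0.123 -0.079]
```

move_arm:
  increments:
    - [-0.001,-0.001,0,0,0,0.006,0]
    - [-0.002,-0.002,0,0,0,0.012,0]
    - [-0.002,-0.002,0,0,0,0.018,0]

```text
time_s: 14.37
position: [0.4666, 0.0791, 0.139]
tcp_rot: [[-0.562, 0.827, 0.0], [0.827, 0.562, 0.001], [0.001, 0.001, -1.0]]
force: [-0.1, 0.2, -4.0]
opening: 0.136
grasp_force: 30.0
```

```bash
python3 avg.py;  python3 edge.py; python3 inc.py .4684 .0731 .138 124
```

```text
Mz [0.171 0.162 0.144 0.141 0.178] mean M [ 0.063 -0.125  0.159] F [-0.23  0.45 -3.92] 14.5667
top-edge [ 0.021 -0.379] right-edge [0.253 0.149] right-low [ 1.085 -0.971] ref [ 0.104 -0.057]
[-0.0198 -0.0059  0.0034] [ 0.0002 -0.0002  0.0017] 14.6667 F [ 0.43  0.6  -4.2 ] M [ 0.23  -0.163  0.172] p [0.4665 0.079  0.139 ] yaw 124.31 0.13527379244385332 29.98520302338875 j6 -38.3358475685327
```

move_arm:
  increments:
    - [0,0.0003,0.001,0,0,0.006,0]
    - [0,0.0006,0.001,0,0,0.012,0]
    - [0,0.001,0.001,0,0,0.018,0]

```text
time_s: 14.92
position: [0.4669, 0.0791, 0.139]
tcp_rot: [[-0.515, 0.857, 0.001], [0.857, 0.515, 0.0], [0.0, 0.001, -1.0]]
force: [0.0, 1.9, -1.0]
opening: 0.134
grasp_force: 30.0
```

```bash
python3 avg.py;  python3 edge.py
```

```text
Mz [0.207 0.14  0.076 0.134 0.173] mean M [ 0.479 -0.066  0.146] F [-0.    2.34 -0.26] 15.1167
top-edge [ 0.054 -0.443] right-edge [0.217 0.148] right-low [ 1.117 -1.029] ref [ 0.098 -0.061]
```

move_arm:
  increments:
    - [0,0.0003,0.001,0,0,0.006,0]
    - [0,0.0006,0.001,0,0,0.012,0]
    - [0,0.001,0.001,0,0,0.018,0]

```text
time_s: 15.47
position: [0.4672, 0.0791, 0.1388]
tcp_rot: [[-0.466, 0.885, 0.001], [0.885, 0.466, 0.0], [-0.0, 0.001, -1.0]]
force: [-0.3, 3.1, 4.5]
opening: 0.133
grasp_force: 30.0
```

```bash
python3 avg.py;  python3 edge.py; python3 inc.py .4684 .0731 .138 124
```

```text
Mz [0.182 0.176 0.087 0.133 0.11 ] mean M [0.699 0.042 0.138] F [-0.58  2.72  4.33] 15.6667
top-edge [ 0.061 -0.529] right-edge [0.21  0.174] right-low [ 1.224 -1.044] ref [ 0.109 -0.067]
[-0.0191 -0.0059  0.0022] [ 0.0002  0.0001 -0.0342] 15.7667 F [-0.04  3.28  4.44] M [ 0.8   -0.048  0.14 ] p [0.4673 0.079  0.1386] yaw 117.85 0.13571189586431792 30.01826902414905 j6 -31.80983884589836
```

move_arm:
  increments:
    - [0.001,0.001,-0.002,0,0,0.006,0]
    - [0.002,0.0015,-0.003,0,0,0.012,0]
    - [0.002,0.002,-0.003,0,0,0.018,0]

```text
time_s: 16.02
position: [0.4675, 0.0795, 0.1388]
tcp_rot: [[-0.415, 0.91, 0.0], [0.91, 0.415, -0.001], [-0.001, -0.0, -1.0]]
force: [1.4, 1.4, -3.5]
opening: 0.136
grasp_force: 30.0
```

```bash
python3 avg.py;  python3 edge.py
```

```text
Mz [0.216 0.179 0.099 0.123 0.161] mean M [ 0.219 -0.447  0.156] F [ 1.66  0.71 -5.11] 16.2167
top-edge [ 0.14  -0.591] right-edge [0.243 0.158] right-low [ 1.307 -1.158] ref [ 0.106 -0.057]
```

move_arm:
  increments:
    - [0,0.0005,0,0,0,0.006,0]
    - [0,0.001,0,0,0,0.012,0]

```text
time_s: 16.48
position: [0.4675, 0.0797, 0.139]
tcp_rot: [[-0.381, 0.925, -0.0], [0.925, 0.381, -0.0], [-0.0, -0.0, -1.0]]
force: [1.3, -0.4, -9.8]
opening: 0.138
grasp_force: 30.0
```

```bash
python3 avg.py;  python3 edge.py; python3 inc.py .4684 .0731 .138 124
```

```text
Mz [0.246 0.183 0.181 0.131 0.174] mean M [-0.031 -0.636  0.183] F [ 1.71 -0.01 -8.88] 16.6833
top-edge [ 0.124 -0.693] right-edge [0.215 0.174] right-low [ 1.266 -1.154] ref [ 0.11  -0.062]
[-0.0219 -0.0058  0.0044] [-0.      0.     -0.0641] 16.7833 F [ 1.77  0.13 -7.94] M [-0.074 -0.655  0.124] p [0.4675 0.0798 0.1393] yaw 112.46 0.134924674557886 30.017288079543505 j6 -26.29198936906136
```

move_arm:
  increments:
    - [-0.001,0.0015,0.002,0,0,0.006,0]
    - [-0.001,0.0015,0.002,0,0,0.011,0]

```text
time_s: 16.95
position: [0.4679, 0.0798, 0.1392]
tcp_rot: [[-0.348, 0.937, -0.0], [0.937, 0.348, 0.0], [0.0, -0.0, -1.0]]
force: [0.7, -0.3, -2.0]
opening: 0.136
grasp_force: 30.0
```

```bash
python3 avg.py;  python3 edge.py
```

```text
Mz [0.252 0.217 0.247 0.248 0.146] mean M [ 0.017 -0.214  0.222] F [ 0.34 -0.31 -1.14] 17.15
top-edge [ 0.142 -0.705] right-edge [0.267 0.159] right-low [ 1.287 -1.155] ref [ 0.105 -0.055]
```

move_arm:
  increments:
    - [0,0.0005,0,0,0,0.006,0]
    - [0,0.001,0,0,0,0.011,0]

```text
time_s: 17.42
position: [0.4682, 0.0799, 0.1391]
tcp_rot: [[-0.316, 0.949, -0.0], [0.949, 0.316, -0.0], [-0.0, -0.0, -1.0]]
force: [-0.4, 1.3, 2.2]
opening: 0.133
grasp_force: 30.0
```

```bash
python3 avg.py;  python3 edge.py; python3 inc.py .4684 .0731 .138 124
```

```text
Mz [0.249 0.263 0.188 0.211 0.24 ] mean M [0.016 0.101 0.23 ] F [-0.61  0.43  3.59] 17.6167
top-edge [ 0.137 -0.711] right-edge [0.272 0.178] right-low [ 1.286 -1.156] ref [ 0.105 -0.069]
[-0.0218 -0.0067  0.0034] [-0.     -0.     -0.0861] 17.7167 F [-1.35 -0.54  6.02] M [0.081 0.161 0.222] p [0.4682 0.0799 0.139 ] yaw 108.51 0.13397931078485584 30.035105383176415 j6 -22.32896873595321
```

move_arm:
  increments:
    - [0,0.0003,-0.001,0,0,0.004,0]
    - [0,0.0005,-0.001,0,0,0.007,0]

```text
time_s: 17.88
position: [0.4684, 0.08, 0.1391]
tcp_rot: [[-0.296, 0.955, -0.0], [0.955, 0.296, -0.0], [-0.0, -0.0, -1.0]]
force: [-0.9, 0.8, 4.5]
opening: 0.134
grasp_force: 30.1
```

```bash
python3 avg.py;  python3 avg.py; python3 edge.py; python3 inc.py .4684 .0731 .138 124
```

```text
Mz [0.301 0.315 0.357 0.305 0.351] mean M [0.007 0.109 0.326] F [-1.01  0.64  3.87] 18.0833
Mz [0.316 0.281 0.27  0.299 0.343] mean M [0.022 0.157 0.302] F [-0.96  0.19  3.98] 18.3333
top-edge [ 0.142 -0.714] right-edge [0.288 0.185] right-low [ 1.301 -1.145] ref [ 0.097 -0.051]
[-0.0218 -0.0067  0.0035] [-0.0001 -0.     -0.0931] 18.4333 F [-0.84 -0.2   5.1 ] M [0.023 0.149 0.35 ] p [0.4684 0.0799 0.139 ] yaw 107.24 0.1372666625743269 30.06158630056234 j6 -21.059720331957543
```

The bowl is against the posts: it no longer shifts, and Mz ≈ 0.31 means about 12 N. Now I'll relax the key into its play.

move_arm:
  increments:
    - [0,0,0,0,0,-0.008,0]
    - [0,-0.0005,0,0,0,-0.016,0]
    - [0,-0.0005,0,0,0,-0.018,0]
    - [0,-0.0005,0,0,0,-0.018,0]

```text
time_s: 18.77
position: [0.4682, 0.0799, 0.1386]
tcp_rot: [[-0.349, 0.937, -0.001], [0.937, 0.349, 0.0], [0.0, -0.0, -1.0]]
force: [-0.3, 0.5, -1.0]
opening: 0.134
grasp_force: 30.0
```

```bash
python3 avg.py; python3 edge.py; python3 inc.py .4684 .0731 .18 110
```

```text
Mz [-0.016 -0.032  0.005  0.013  0.042] mean M [-0.034 -0.022  0.002] F [-0.39 -0.23 -1.42] 18.9667
top-edge [ 0.142 -0.713] right-edge [0.276 0.184] right-low [ 1.274 -1.139] ref [ 0.102 -0.059]
[-0.0215 -0.0072 -0.1372] [-0.0001 -0.0001  0.0025] 19.0667 F [ 0.58 -0.6  -0.71] M [-0.014 -0.009 -0.004] p [0.4682 0.0799 0.1388] yaw 110.45 0.13659071593389557 29.981625132304544 j6 -24.288169445167476
```

Mz is 0 and the bowl hasn't moved. Drawing the key straight out.

move_arm:
  increments:
    - [0,0,-0.01,0,0,0,0]
    - [0,0,-0.03,0,0,0,0]
    - [0,0,-0.06,0,0,0,0]
    - [0,0,-0.1,0,0,0,0]
    - [0,0,-0.15,0,0,0,0]
    - [0,0,-0.2,0,0,0,0]
    - [0,0,-0.24,0,0,0,0]
    - [0,0,-0.26,0,0,0,0]
    - [0,0,-0.26,0,0,0,0]

```text
time_s: 19.82
position: [0.4695, 0.0799, 0.2191]
tcp_rot: [[-0.35, 0.937, 0.005], [0.937, 0.35, -0.0], [-0.002, 0.004, -1.0]]
force: [-0.2, -0.6, -2.0]
opening: 0.133
grasp_force: 30.0
```

```bash
python3 edge.py; python3 inc.py .4951 -.3375 .218 158.2
```

```text
top-edge [ 0.115 -0.71 ] right-edge [0.304 0.176] right-low [ 1.295 -1.165] ref [ 0.109 -0.067]
[-1.3341e+00 -4.0450e-01  6.0000e-04] [ 0.0006  0.0006 -0.2651] 19.8667 F [ 0.15  0.11 -0.81] M [-0.032 -0.058 -0.04 ] p [0.4688 0.0799 0.2181] yaw 110.47 0.13307613255145007 29.984903190434125 j6 -24.30203923461828
```

move_arm:
  increments:
    - [-0.04,-0.012,0,0,0,-0.01,0]
    - [-0.12,-0.036,0,0,0,-0.03,0]
    - [-0.23,-0.07,0,0,0,-0.05,0]
    - [-0.345,-0.105,0,0,0,-0.08,0]
    - [-0.46,-0.14,0,0,0,-0.11,0]
    - [-0.58,-0.176,0,0,0,-0.14,0]
    - [-0.7,-0.212,0,0,0,-0.165,0]
    - [-0.81,-0.245,0,0,0,-0.19,0]
    - [-0.9,-0.273,0,0,0,-0.21,0]
    - [-0.96,-0.291,0,0,0,-0.23,0]

```text
time_s: 20.7
position: [0.487, -0.2236, 0.2161]
tcp_rot: [[-0.882, 0.471, -0.001], [0.471, 0.882, -0.0], [0.0, -0.001, -1.0]]
force: [-0.5, -0.1, -0.4]
opening: 0.138
grasp_force: 30.0
```

```bash
python3 inc.py .4951 -.3375 .165 158.2
```

```text
[-0.2025 -0.3223  0.1705] [-0.0002 -0.0001 -0.0349] 20.7 F [-0.46 -0.12 -0.43] M [ 0.029 -0.153 -0.041] p [ 0.487  -0.2236  0.2161] yaw 151.92 0.13830101545448523 29.986360851853533 j6 -98.48909486107794
```

move_arm:
  increments:
    - [-0.05,-0.08,0,0,0,-0.01,0]
    - [-0.11,-0.17,0,0,0,-0.02,0]
    - [-0.16,-0.25,0.02,0,0,-0.03,0]
    - [-0.19,-0.3,0.06,0,0,-0.035,0]
    - [-0.2025,-0.322,0.1,0,0,-0.035,0]
    - [-0.2025,-0.322,0.12,0,0,-0.035,0]
    - [-0.2025,-0.322,0.12,0,0,-0.035,0]
    - [-0.2025,-0.322,0.12,0,0,-0.035,0]

```text
time_s: 21.37
position: [0.4945, -0.3321, 0.1799]
tcp_rot: [[-0.929, 0.371, -0.003], [0.371, 0.929, 0.003], [0.004, 0.002, -1.0]]
force: [0.1, -0.3, -0.9]
opening: 0.132
grasp_force: 30.0
```

```bash
python3 inc.py .4951 -.3375 .14 158.2
```

```text
[-0.0089 -0.0162  0.133 ] [ 0.0006 -0.0011  0.    ] 21.3667 F [ 0.06 -0.35 -0.89] M [ 0.059 -0.165 -0.019] p [ 0.4945 -0.3321  0.1799] yaw 158.21 0.13169860274280332 29.985011098979157 j6 -112.86090243332089
```

move_arm:
  increments:
    - [-0.005,-0.009,0.02,0,0,0,0]
    - [-0.009,-0.016,0.06,0,0,0,0]
    - [-0.009,-0.016,0.1,0,0,0,0]
    - [-0.009,-0.016,0.11,0,0,0,0]
    - [-0.009,-0.016,0.11,0,0,0,0]
    - [-0.009,-0.016,0.11,0,0,0,0]

```text
time_s: 21.87
position: [0.4961, -0.3394, 0.1479]
tcp_rot: [[-0.928, 0.371, -0.0], [0.371, 0.928, 0.0], [0.0, 0.0, -1.0]]
force: [-0.4, 0.2, -1.0]
opening: 0.136
grasp_force: 30.0
```

```bash
python3 inc.py .4951 -.3375 .13 158.2
python3 - <<'E'
from h import *
d=viewer.capture("scene")
cv2.imwrite("pics/back.png",cv2.resize(d["image"][215:290,320:420],(800,600),interpolation=cv2.INTER_CUBIC))
E
```

```text
[0.0055 0.0047 0.0597] [ 0.0001 -0.0001 -0.    ] 21.8667 F [-0.44  0.24 -0.95] M [ 0.059 -0.174  0.015] p [ 0.4961 -0.3394  0.1479] yaw 158.2 0.13632532449169615 29.98489530855295 j6 -113.2202716102015
```

View pics/back.png

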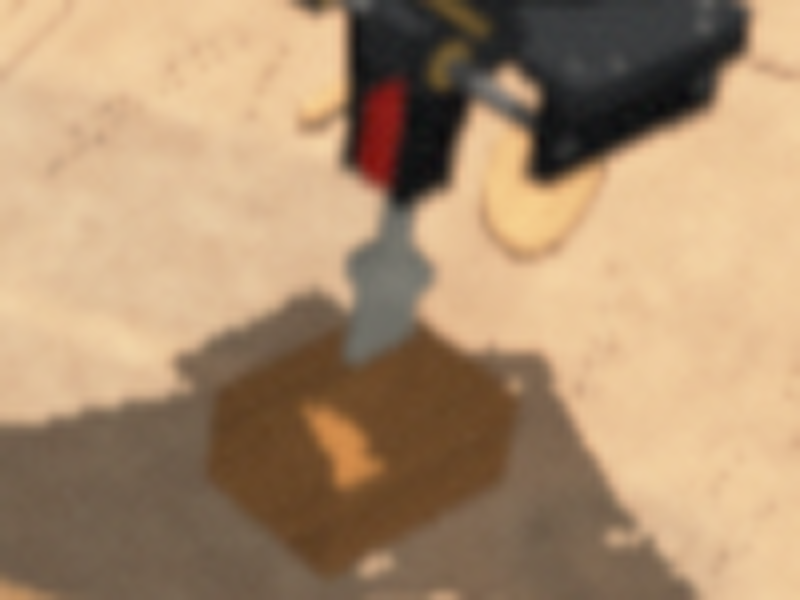

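The key hangs upright, with its blade at about crop (380,340) above the block, whose top spans x 210–518. I'll check that against projection.

Run:
```python
from h import *
c=viewer.capture("scene"); s=bot.read_state(); p=np.array(s["position"])
q=lambda x:np.round((proj(c,x)-[320,215])*8,0)
u=np.array([.9284,-.3716,0]); 
for z in (.042,.06): print("tcp axis z",z,q([p[0],p[1],z]), "blade ends",q(np.array([p[0],p[1],z])-.014*u),q(np.array([p[0],p[1],z])+.014*u))
k=np.array([.4956,-.3375,.042]); v=np.array([.3716,.9284,0])
print("block centre",q(k),"corners",[q(k+a*.0425*u+b*.03*v) for a,b in((-1,-1),(1,-1),(1,1),(-1,1))])
```

```text
tcp axis z 0.042 [355. 391.] blade ends [324. 407.] [385. 376.]
tcp axis z 0.06 [361. 352.] blade ends [330. 367.] [391. 337.]
block centre [347. 390.] corners [array([315., 490.]), array([500., 394.]), array([377., 297.]), array([195., 386.])]
```

Projection and picture agree to within about 2 px. The grasp pose is the reference, so I'm centring on it and going down gently.

move_arm:
  increments:
    - [0.003,0.003,0.01,0,0,0,0]
    - [0.0055,0.0047,0.02,0,0,0,0]
    - [0.0055,0.0047,0.03,0,0,0,0]
    - [0.0055,0.0047,0.035,0,0,0,0]
    - [0.0055,0.0047,0.035,0,0,0,0]

```text
time_s: 22.38
position: [0.4947, -0.3376, 0.137]
tcp_rot: [[-0.928, 0.372, -0.001], [0.372, 0.928, 0.001], [0.001, 0.0, -1.0]]
force: [0.2, -0.2, -1.2]
opening: 0.132
grasp_force: 30.0
```

```bash
python3 inc.py .4951 -.3375 .1 158.2
```

```text
[-0.0011  0.0006  0.1235] [ 0.0001 -0.0003 -0.0001] 22.3833 F [ 0.23 -0.2  -1.24] M [ 0.079 -0.137  0.016] p [ 0.4947 -0.3376  0.137 ] yaw 158.17 0.13204791402621624 29.98500784919088 j6 -113.15821679350537
```

Tip at about 0.049. Slowly into the slot.

move_arm:
  increments:
    - [0,0,0.01,0,0,0,0]
    - [0,0,0.02,0,0,0,0]
    - [0,0,0.03,0,0,0,0]
    - [0,0,0.04,0,0,0,0]
    - [0,0,0.04,0,0,0,0]

```text
time_s: 22.8
position: [0.4948, -0.3378, 0.1248]
tcp_rot: [[-0.928, 0.372, -0.001], [0.372, 0.928, 0.0], [0.001, -0.0, -1.0]]
force: [1.0, -1.3, -2.0]
opening: 0.133
grasp_force: 30.0
```

```bash
python3 inc.py .4951 -.3375 .1 158.2
```

```text
[-0.0005  0.0014  0.0827] [-0.     -0.0002 -0.0001] 22.8 F [ 0.96 -1.34 -2.04] M [-0.07  -0.107  0.018] p [ 0.4948 -0.3378  0.1248] yaw 158.18 0.13347876713204565 29.981466280655695 j6 -113.16102149760262
```

It has entered the slot, 5 mm below the mouth with no upward force. Continuing down.

move_arm:
  increments:
    - [0,0,0.015,0,0,0,0]
    - [0,0,0.03,0,0,0,0]
    - [0,0,0.045,0,0,0,0]
    - [0,0,0.058,0,0,0,0]
    - [0,0,0.066,0,0,0,0]
    - [0,0,0.066,0,0,0,0]

```text
time_s: 23.3
position: [0.4948, -0.3378, 0.105]
tcp_rot: [[-0.928, 0.372, -0.001], [0.372, 0.928, 0.0], [0.001, -0.0, -1.0]]
force: [-0.6, -1.6, -2.1]
opening: 0.133
grasp_force: 30.0
```

```bash
python3 inc.py .4951 -.3375 .1 158.2
```

```text
[-0.0006  0.0014  0.0167] [-0.     -0.0002 -0.0001] 23.3 F [-0.63 -1.63 -2.05] M [-0.166 -0.02  -0.006] p [ 0.4948 -0.3378  0.105 ] yaw 158.18 0.13337606213876677 29.977485367329564 j6 -113.16087665664496
```

move_arm:
  increments:
    - [0,0,0.006,0,0,0,0]
    - [0,0,0.011,0,0,0,0]
    - [0,0,0.014,0,0,0,0]
    - [0,0,0.016,0,0,0,0]
    - [0,0,0.016,0,0,0,0]

```text
time_s: 23.72
position: [0.4951, -0.338, 0.101]
tcp_rot: [[-0.928, 0.372, 0.0], [0.372, 0.928, -0.0], [-0.0, -0.0, -1.0]]
force: [-0.9, -2.2, -1.7]
opening: 0.135
grasp_force: 30.0
```

```bash
python3 inc.py .4951 -.3375 .1 158.2
```

```text
[0.0006 0.0014 0.0032] [-0.0001  0.0001 -0.0001] 23.7167 F [-0.95 -2.19 -1.66] M [-0.228 -0.052  0.048] p [ 0.4951 -0.338   0.101 ] yaw 158.18 0.13475728441513066 29.978262358863503 j6 -113.15984052832744
```

move_arm:
  increments:
    - [0,0.001,0.003,0,0,0,0]
    - [0,0.001,0.005,0,0,0,0]
    - [0,0.001,0.006,0,0,0,0]

```text
time_s: 23.97
position: [0.4953, -0.3379, 0.0996]
tcp_rot: [[-0.928, 0.372, 0.0], [0.372, 0.928, -0.001], [-0.001, -0.001, -1.0]]
force: [-1.0, -1.6, 3.6]
opening: 0.136
grasp_force: 30.0
```

move_arm:
  increments:
    - [0,0,0,0,0,0,0.16]
    - [0,0,0,0,0,0,0.25]
    - [0,0,0,0,0,0,0.4]
    - [0,0,0,0,0,0,0.6]
    - [0,0,0,0,0,0,0.6]
    - [0,0,0,0,0,0,0.6]

```text
time_s: 24.47
position: [0.4951, -0.3373, 0.099]
tcp_rot: [[-0.928, 0.372, -0.0], [0.372, 0.928, 0.0], [0.0, 0.0, -1.0]]
force: [-0.2, 0.1, 0.0]
opening: 0.449
grasp_force: 0.0
```

```bash
python3 inc.py .4951 -.3375 .2 158.2
```

```text
[-1.000e-04 -6.000e-04 -3.365e-01] [ 0.0001 -0.0001 -0.0001] 24.4667 F [-0.19  0.13  0.  ] M [ 0.03  -0.181 -0.029] p [ 0.4951 -0.3373  0.099 ] yaw 158.18 0.44850946456279 0.0 j6 -113.1304486143848
```

Bottomed at 0.0996, as at the start, and released. Retreating up, then backing away so I can see.

move_arm:
  increments:
    - [0,0,-0.05,0,0,0,0.6]
    - [0,0,-0.15,0,0,0,0.6]
    - [0,0,-0.28,0,0,0,0.6]
    - [0,0,-0.4,0,0,0,0.6]
    - [0.0,0,-0.45,0,0,0,0.6]
    - [0.08,-0.1,-0.45,0,0,0,0.6]
    - [0.15,-0.22,-0.45,0,0,0,0.6]
    - [0.2,-0.34,-0.45,0,0,0,0.6]
    - [0.25,-0.46,-0.45,0,0,0,0.6]
    - [0.3,-0.58,-0.45,0,0,0,0.6]

```text
time_s: 25.3
position: [0.3456, -0.4663, 0.2344]
tcp_rot: [[-0.929, 0.371, 0.0], [0.371, 0.929, -0.0], [-0.0, 0.0, -1.0]]
force: [1.4, -0.3, 0.9]
opening: 0.598
grasp_force: 0.0
```

move_arm:
  increments:
    - [0.1,-0.08,0,0,0,0,0.6]
    - [0.2,-0.16,0,0,0,0,0.6]
    - [0.3,-0.24,0,0,0,0,0.6]
    - [0.3,-0.24,0,0,0,0,0.6]
    - [0.3,-0.24,0,0,0,0,0.6]

```text
time_s: 25.72
position: [0.2347, -0.4996, 0.2341]
tcp_rot: [[-0.927, 0.376, 0.0], [0.376, 0.927, 0.0], [-0.0, 0.0, -1.0]]
force: [0.5, 0.5, 0.7]
opening: 0.6
grasp_force: 0.0
```

```bash
python3 inc.py .4951 -.3375 .2 158.2; python3 edge.py
python3 - <<'E'
from m import *
c=viewer.capture("top"); d=viewer.capture("scene"); t=c["image"]; s=d["image"]
a=cv2.resize(t[120:230,200:285],(425,550),interpolation=cv2.INTER_CUBIC)
b=cv2.resize(t[175:225,330:385],(352,320),interpolation=cv2.INTER_CUBIC)
k=cv2.resize(s[230:290,335:395],(230,230),interpolation=cv2.INTER_CUBIC)
o=np.zeros((550,785,3),np.uint8); o[:,:425]=a; o[:320,425:777]=b; o[320:,425:655]=k
cv2.imwrite("pics/final.png",o)
m=mask(s,"red",(345,225,395,265)); ys,xs=np.nonzero(m); print("red scene",m.sum(),xs.min(),xs.max(),ys.min(),ys.max())
for n in ("turtle","loop","rib","bowl"): print(n,[(np.round(q["location"]),round(q["conf"],2)) for q in nets.find_in("top",n)][:2])
E
```

```text
[-0.6011  0.827   0.1142] [ 0.0002  0.     -0.0016] 25.7167 F [0.55 0.47 0.71] M [ 0.055 -0.132 -0.012] p [ 0.2347 -0.4996  0.2341] yaw 157.91 0.6000164013797276 0.0 j6 -144.37444144038525
top-edge [ 0.452 -0.777] right-edge [0.104 0.284] right-low [ 1.32  -0.926] ref [-0.092  0.075]Traceback (most recent call last):
  File "<stdin>", line 8, in <module>
    return umr_minimum(a, axis, None, out, keepdims, initial, where)
ValueError: zero-size array to reduction operation minimum which has no identity
```

View pics/final.png

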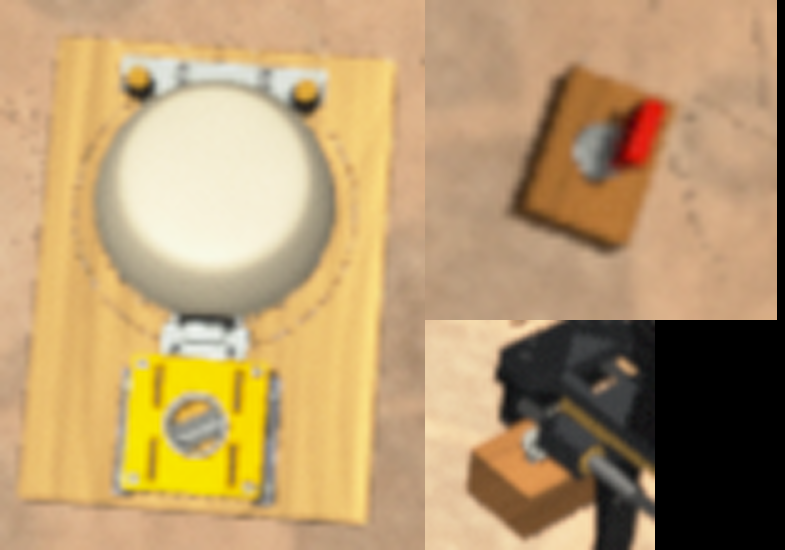

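The final view shows the key standing in its block, with its grip at crop (643,135) as at the start. The slider is extended with its pad at (205,320) against the bowl, and the bowl sits against both posts at (140,80) and (305,95). The gripper is clear of everything.

```bash
python3 -c "
from rig import workorder; print(workorder.hand_in())"
```

```text
the job is handed in; nothing more can be done
None
```

The job is handed in at about 26 s of the 67 s: the pad holds the bowl against both posts at an estimated 12 N (read from the key's turning moment), the key stands back in its block, and the arm did not go near the turtle or the tools, though my last check of their positions failed to run.

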